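# Load a plastics tester and hold its selector at the third stop

## Task

Load the bench plastics tester: slide the wide collar down its post until it is fully home on the seat, then slide the narrow collar down fully home on top of it, and let go of both. Then turn the tester's spring-return dial clockwise (seen from above) past the first two clicks to the third, its last, and finish while still holding it there against its spring: do not let go of the dial. Leave the tubs, jar, can and brush where they stand.

Things in the scene. Friction and masses are not known exactly. Their poses are not given: they have to be found in the camera images.
- tester: Bench plastics tester, fixed to the table: grey housing 130 mm (its x) by 270 mm (its y), flat deck 45 mm above the table. Origin: centre of its underside. Its x points away from the robot, its y to the left, give or take 0.45 rad. On the deck the sample post stands 80 mm from the centre towards +y, the dial 80 mm towards -y; nothing else rises above it.
- seat (a point): Where the foot of the steel post meets the black seat disc (66 mm across), 48 mm above the table: a collar fully home on the seat has its origin here. The post rises 66 mm above this point; diameter 16 mm, the top 6 mm tapering to 8 mm. Axes as the tester's.
- dial_axis (a point): The dial's upright turning axis at deck height, 45 mm above the table. The dial: black disc, 62 mm across, 6 mm thick, on the deck, with a grip bar across it 56 mm long, 12 mm wide, from 6 to 38 mm above this point. At rest the bar lies along the tester's x, white pointer mark at the far (+x) end. Axes as the tester's; they do not turn with the dial.
- dial (a joint): Angle of the dial in rad: 0 at rest, growing as it turns clockwise seen from above. Clicks at 0.4, 0.8 and 1.2, marked by white tick bars on the deck; end stop at 1.25. When released a spring drives it back to 0 (no click holds it): 0.06 N m at rest, 0.18 N m at 1.2, and up to 0.04 N m more between clicks.
- wide_collar: Plain white plastic collar (a thick ring, hole through it along its own z), lying flat on the table: outside diameter 56 mm, bore 24 mm, height 24 mm, about 40 g. The wider of the two collars. Origin: centre of its underside. It may lie to the left or to the right of the tester.
- narrow_collar: Plain white plastic collar (a thick ring, hole through it along its own z), lying flat on the table: outside diameter 38 mm, bore 24 mm, height 24 mm, about 18 g. The narrower of the two collars. Origin: centre of its underside. It may lie to the left or to the right of the tester.
- tubs: Stack of three nested white polypropylene tubs, 127 mm across the top rim, 118 mm tall; a bystander. Origin: centre of its underside.
- jar: Tall clear jar with a grey flip-top lid, 84 mm across, 212 mm tall; a bystander. Origin: centre of its underside.
- can: Aluminium drinks can, 66 mm across, 120 mm tall; a bystander. Origin: centre of its underside.
- brush: Black plastic hand brush lying on the table, about 235 mm long (along its own x), 30 mm wide, 26 mm tall; a bystander. Origin: on the table under the middle of the brush.
Things that resemble listed ones, but are neither listed nor needed, are in the scene too. Leave any orange look-alike of the wide_collar alone. Leave any red look-alike of the narrow_collar alone.

How it is judged (in metres and radians):
On the way, in this order (a step that is already met when the one before it is completed fails the run):
1. the wide collar is fully home on the seat and let go (z of wide_collar in the frame of seat between -0.004 and 0.004 m and horizontal distance between wide_collar and seat below 0.007 m and angle between wide_collar's own z axis and vertical below 0.1 rad and contact force between the fingers and wide_collar below 0.1 N), for 0.2 s.
2. the narrow collar is fully home on top of the wide one, both let go (all of step 1 and z of narrow_collar in the frame of seat between 0.02 and 0.028 m and horizontal distance between narrow_collar and seat below 0.007 m and angle between narrow_collar's own z axis and vertical below 0.1 rad and contact force between the fingers and narrow_collar below 0.1 N), for 0.2 s.
3. the dial is turned to its third click (within 0.1 rad of 1.2) with the collars home (z of wide_collar in the frame of seat between -0.004 and 0.004 m and horizontal distance between each of wide_collar, narrow_collar and seat below 0.007 m and angle between each of wide_collar, narrow_collar's own z axis and vertical below 0.1 rad and z of narrow_collar in the frame of seat between 0.02 and 0.028 m and value of joint dial above 1.1 rad), for 0.2 s.
At the end, for the whole second after the job is handed in: Wide collar on the seat and narrow collar directly on it (heights within 4 mm, centred on the post within 7 mm, level within 0.1 rad, at rest, not touched by the fingers), while the fingers still press on the dial (more than 0.5 N) and keep it still at its third click, above 1.1 rad (all of step 3 and contact force between the fingers and wide_collar below 0.1 N and contact force between the fingers and narrow_collar below 0.1 N and linear speed of each of wide_collar, narrow_collar below 0.03 m/s and velocity of joint dial between -0.1 and 0.1 rad/s and contact force between the fingers and tester above 0.5 N); the arm keeps its last pose, push and grip.
It fails at once if the stack of tubs moved more than 40 mm or was tipped over (distance of tubs from where it was at the start of the episode above 0.04 m or angle between tubs's own z axis and vertical above 0.5 rad).
It fails at once if the clear jar moved more than 40 mm or was tipped over (distance of jar from where it was at the start of the episode above 0.04 m or angle between jar's own z axis and vertical above 0.5 rad).
It fails at once if the aluminium can moved more than 40 mm or was tipped over (distance of can from where it was at the start of the episode above 0.04 m or angle between can's own z axis and vertical above 0.5 rad).
It fails at once if the brush moved more than 40 mm or was tipped over (distance of brush from where it was at the start of the episode above 0.04 m or angle between brush's own z axis and vertical above 0.5 rad).
It also fails if it takes over 67 s, if anything falls off the work surface, if the arm or the gripper's body presses on something with over 40 N, if the wrist force passes 120 N, or if a joint passes its speed limit or range.

## Robot

A 6-joint arm with a two-finger parallel gripper is mounted at the origin on the work surface. World frame = base frame: x ahead of the robot, y to its left, z up, the work surface at z = 0. Lengths are in mm, angles in degrees, forces in N, time in s.
With the tool pointing down it reaches from about 350 to 850 mm from the base axis. Payload 8.1 kg.
Tool frame: the origin (TCP) lies at the very end of the fingers, on their centre line; the grasp point (between the pads) lies r.tcp_to_grasp behind it (r.tcp_to_grasp is the distance from the TCP to the grasp point, in mm); z points along the fingers, y is the line along which they close (so a half turn about z gives the same grasp; the last joint's range is limited). The gripper opens to 85 mm and grips with 20 to 120 N. Pads are 22 mm wide; open, the fingers measure 114 mm over their backs; the gripper's body (76 mm by 85 mm) begins 54 mm behind the grasp point. The pads swing forward as they close: fully open they stand 13 mm farther back than shut.
Start: joints at [-68.491, 7.471, 85.268, -0, 87.261, -4.893], TCP at [266.819, -537.413, 231.292] pointing down, gripper open.
Joint ranges: [-169.43, 169.43], [-51.17, 129.36], [1.28, 143.12], [-76.62, 256.62], [0, 156.53], [-152.29, 152.29]. Speed limits (degrees/s): [136.94, 136.94, 159.86, 180, 180, 180].

## Interface

Orientations are given as [roll, pitch, yaw] about the fixed x, y, z axes, in that order (R = Rz(yaw) Ry(pitch) Rx(roll)).
In Python, from bench import sense, viewer, order, r gives the robot as it stands.
- The arm moves only by the tool carry_out, never from a script. Its argument "increments" is one flat list of numbers, 7 for each row, row after row: the shift along the tool's x, y, z as a fraction of full scale, then the turn, a rotation vector about the tool's x, y, z as a fraction of full scale, then the opening, from -1 (shut) to 1 (fully open). A call has exactly 10 rows; each row is the pose to reach, as a shift and turn from the pose commanded when the call began, along the tool's axes at that moment, turning the shorter way round; what a row does not reach only later rows make up. Full scale, the value 1, is 400 mm for a shift and 2 pi rad for a turn. A row lasts 1/8 s, in which the tool goes at most 62.5 mm and 10.7 degrees, less where a joint would pass 70% of its speed; a pose out of reach is approached as far as the arm can. A call with a number of a shift or a turn outside -1 to 1 is refused whole. A call with a gripper value outside its range is refused whole. The fingers move at their own pace and stop on an object; "force" is the grip in N (left out, the last holds). Time passes only in rows, so rows that repeat a pose let the fingers close, or fill a call up. It gives the time, the measured TCP pose, the force, the opening and the grip force at its end, in the units of the state.
- sense(): the state, without advancing time (a new reading comes with each control period).
- viewer.snapshot(name): name is "scene" or "top" or "wrist"; returns the picture (420x560x3 uint8, red, green, blue); there is no depth.
- viewer.get_calibration(name): a dict with "fx", "fy", "cx", "cy" (pixels), "R" (3x3) and "t" (3): a world point X has camera coordinates R X + t. Camera axes: x right, y down, z forward; pixel columns grow to the right and rows downward; lengths in mm; the calibration is good to about 2 mm. A picture is of the moment at which its call begins: read the wrist's pose just before it. get_calibration takes no time and is no camera call; for the wrist camera it gives the pose at the moment of the call.
- order.hand_in(): hands the job in; it is judged then, once.
The state is a dict: "time": time; "joint_pos": joint angles; "qd": joint speeds; "joint_efforts": joint torques, N m; "tool_pos": TCP position; "tcp_rot": TCP orientation; "ft_force": force on the tool from outside, world axes, zero at the start; "wrist_torque": the same for the moment, N m; "finger_gap": finger opening in mm; "grip_force": force on a finger pad.
Only numpy, scipy, OpenCV 4.12 (cv2) and the standard library are available. Lean on these libraries where they do the work, as an engineer would, in place of code of your own. Each camera call takes 0.05 s, during which the arm holds its last target. There are 200 camera calls.

## Working session

There is one attempt and no reset: what is moved stays moved. The work goes in short steps, Python scripts to look and compute and a tool call to move; the robot and the scene stay as the last step left them, time stands still between calls to the robot, and variables do not carry over. Pictures are saved under pics/ and viewed, at most 10 in all, crops included, and the job is handed in when it is done.

Besides the shell and the picture viewer there is one more tool, called as name(argument=value, ...) on one line, values as JSON. carry_out: Moves the arm, as the interface text tells. Its arguments: {"type":"object","properties":{"increments":{"type":"array"},"force":{"type":"number"}},"required":["increments"]}

```bash
mkdir -p pics; ls; python3 - <<'E'
from bench import sense, viewer, order, r
import cv2,numpy as np
s=sense();print(s['time'],s['tool_pos'],s['tcp_rot'],s['finger_gap'],r.tcp_to_grasp)
ims=[]
for n in("scene","top"):
    im=viewer.snapshot(n);cv2.imwrite(f'pics/{n}0.png',im[:,:,::-1])
    c=viewer.get_calibration(n);print(n,c['fx'],c['cx'],c['cy'],np.round(c['R'],4).tolist(),np.round(c['t'],1).tolist())
E
```

```text
pics
0.0 [ 266.62067923 -536.89438937  230.23845676] [-1.79894392e+02 -8.77357436e-03  2.64010545e+01] 85.74209841895257 18.700000000000003
scene 525.8452895598797 275.5431830362719 202.70752119757196 [[0.5624, 0.8267, -0.0123], [0.6303, -0.4383, -0.6408], [-0.5352, 0.3527, -0.7676]] [-314.5, -287.4, 1684.3]
top 535.9366283673178 284.69504544470857 212.92354781915108 [[-0.0236, -0.9997, 0.0018], [-0.998, 0.0234, -0.058], [0.0579, -0.0032, -0.9983]] [22.6, 537.5, 1442.0]
```

View pics/top0.png

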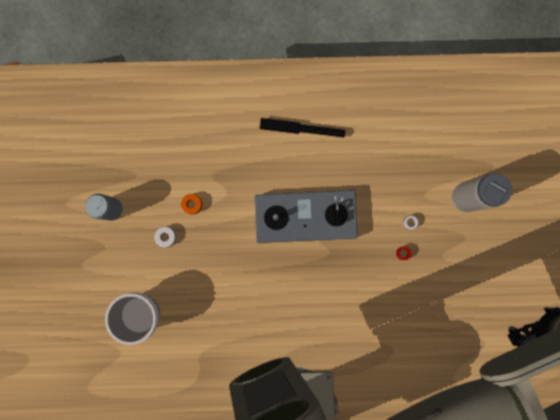

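View pics/scene0.png

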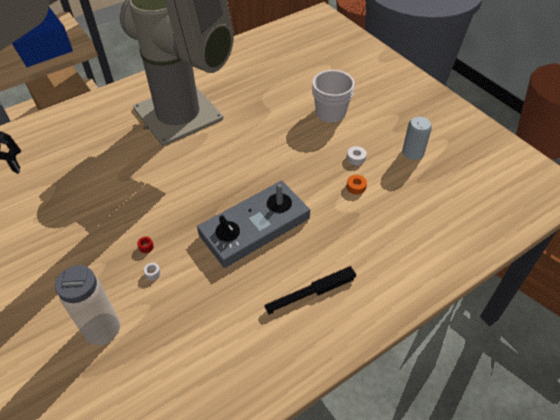

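The top view shows the tester centred near (306,217). The seat and post are at about (276,217) on its left, and the dial is at about (337,213) on its right. The possible collars are white (165,237), white (411,222), orange (191,204) and red (403,253). The larger white ring on the left fits wide_collar and the smaller one on the right fits narrow_collar; the coloured rings are the look-alikes. Next I'll triangulate them and confirm in one crop.

```bash
cat > h.py <<'E'
import numpy as np,cv2
from bench import sense, viewer, order, r
def ray(c,p):
    d=np.array([(p[0]-c['cx'])/c['fx'],(p[1]-c['cy'])/c['fy'],1.]);R=np.array(c['R'])
    return -R.T@np.array(c['t']),R.T@d
def plane(c,p,z):
    o,d=ray(c,p);return o+d*(z-o[2])/d[2]
def tri(*cp):
    A=np.zeros((3,3));b=np.zeros(3);L=[]
    for c,p in cp:
        o,d=ray(c,p);d=d/np.linalg.norm(d);P=np.eye(3)-np.outer(d,d);A+=P;b+=P@o;L.append((o,P))
    x=np.linalg.solve(A,b);return x,[float(np.linalg.norm(P@(x-o))) for o,P in L]
def proj(c,X):
    q=np.array(c['R'])@X+np.array(c['t']);return np.array([c['fx']*q[0]/q[2]+c['cx'],c['fy']*q[1]/q[2]+c['cy']])
def blobs(mask,amin=20):
    n,l,s,c=cv2.connectedComponentsWithStats(mask.astype(np.uint8));return [(c[i].round(1).tolist(),s[i].tolist()) for i in range(1,n) if s[i][4]>=amin]
E
python3 - <<'E'
from h import *
I={n:cv2.imread(f'pics/{n}0.png') for n in('top','scene')};C={n:viewer.get_calibration(n) for n in I}
def near(n,p,f,w=16):
    x,y=p;h=cv2.cvtColor(I[n],cv2.COLOR_BGR2HSV)[y-w:y+w,x-w:x+w].astype(int)
    b=blobs(f(h),10);b=max(b,key=lambda q:q[1][4]);
    s=b[1];return np.array([s[0]+s[2]/2-.5+x-w,s[1]+s[3]/2-.5+y-w]),s
wh=lambda h:(h[...,1]<70)&(h[...,2]>120)
for k,a,b in(('wide',(165,237),(357,156)),('narrow',(411,222),(152,272))):
    pa,sa=near('top',a,wh);pb,sb=near('scene',b,wh)
    print(k,pa,sa,pb,sb,tri((C['top'],pa),(C['scene'],pb)),plane(C['top'],pa,24)[:2])
dk=lambda h:h[...,2]<45
for k,a,z in(('seat',(276,217),48),('dial',(337,213),51)):
    pa,sa=near('top',a,dk,18);print(k,pa,sa,plane(C['top'],pa,z))
# housing
h=cv2.cvtColor(I['top'],cv2.COLOR_BGR2HSV);m=((h[...,0]>85)&(h[...,0]<130)&(h[...,2]<140)&(h[...,1]>25)).astype(np.uint8);m2=np.zeros_like(m);m2[180:255,245:370]=m[180:255,245:370]
m2=cv2.morphologyEx(m2,cv2.MORPH_OPEN,np.ones((3,3)));P=np.argwhere(m2)[:,::-1].astype(np.float32);rc=cv2.minAreaRect(P);bx=cv2.boxPoints(rc);print(rc);W=np.array([plane(C['top'],p,45)[:2] for p in bx]);print(W.round(1).tolist(),W.mean(0),np.linalg.norm(np.diff(W,axis=0),axis=1))
for k,(u,v) in dict(tubs=(132,318),can=(96,207),jar=(494,190),brush=(302,128)).items(): print(k,plane(C['top'],(u,v),dict(tubs=118,can=120,jar=212,brush=13)[k]).round())
s=sense();c=viewer.get_calibration('wrist');o,_=ray(c,(0,0));from scipy.spatial.transform import Rotation as Ro
Rt=Ro.from_euler('xyz',s['tcp_rot'],degrees=True).as_matrix();print('cam in tool',Rt.T@(o-s['tool_pos']),(np.array(c['R'])@Rt).round(3),c['fx'])
cr=[cv2.resize(I['top'][y-45:y+45,x-45:x+45],(380,380),interpolation=cv2.INTER_CUBIC) for x,y in((178,220),(407,237))]
cv2.imwrite('pics/crop1.png',np.hstack(cr))
E
```

```text
wide [164. 237.] [5, 6, 21, 21, 290] [356.5 153. ] [6, 6, 20, 15, 213] (array([480.4291363 , 338.56734695,  18.34343394]), [0.562586801398939, 0.5625868013990611]) [480.00730908 336.83083309]
narrow [410.5 222. ] [8, 9, 16, 15, 137] [151.5 270. ] [7, 6, 18, 17, 154] (array([ 505.30891261, -330.1589925 ,   17.89948485]), [0.6454924471705862, 0.645492447170564]) [ 504.81780412 -329.30687972]
seat [276.  217.5] [6, 7, 25, 24, 416] [524.33511881  33.4775498   48.        ]
dial [336.  214.5] [6, 9, 23, 22, 391] [ 528.41278892 -125.90753507   51.        ]
((0.0, 0.0), (0.0, 0.0), 0.0)
[[1135.4, 771.9], [1135.4, 771.9], [1135.4, 771.9], [1135.4, 771.9]] [1135.3860571   771.93749046] [0. 0. 0.]
tubs [278. 398. 118.]
can [558. 486. 120.]
jar [ 569. -485.  212.]
brush [771. -43.  13.]
cam in tool [  79.4161426     0.36498042 -143.97381361] [[ 0.     1.    -0.   ]
 [-0.95   0.    -0.313]
 [-0.313  0.     0.95 ]] 376.6329152422236
```

View pics/crop1.png

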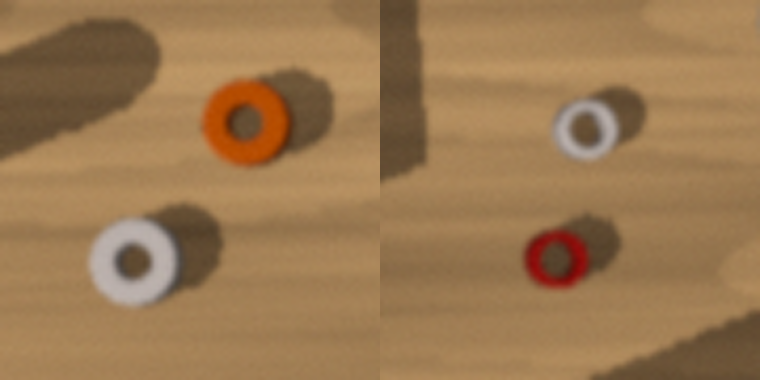

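The crop confirms it. The larger white ring (top view 165,237) is wide_collar and the smaller white ring (411,222) is narrow_collar. The orange and red rings are separate. First move: over the tester, squaring the tool up on the way.

carry_out(increments=[0.9,-0.67,0,0,0,0.0694,1,0.9,-0.67,0,0,0,0.0694,1,0.9,-0.67,0,0,0,0.0694,1,0.9,-0.67,0,0,0,0.0694,1,0.9,-0.67,0,0,0,0.0694,1,0.9,-0.67,0,0,0,0.0694,1,0.9,-0.67,0,0,0,0.0694,1,0.9,-0.67,0,0,0,0.0694,1,0.9,-0.67,0,0,0,0.0694,1,0.9,-0.67,0,0,0,0.0694,1], force=40)

```text
time: 1.35
tool_pos: [469.5, -138.5, 231.1]
tcp_rot: [180.0, 0.0, 1.3]
ft_force: [-0.1, 0.3, -0.9]
finger_gap: 85.6
grip_force: 0.0
```

```bash
python3 - <<'E'
from h import *
import pickle
c=viewer.get_calibration('wrist');im=viewer.snapshot('wrist');pickle.dump((c,im),open('w1.pkl','wb'));cv2.imwrite('pics/w1.png',im[:,:,::-1])
for X in((524.3,33.5,48),(528.4,-125.9,51)):print(proj(c,np.array(X)))
E
```

```text
[ 73.08998998 115.82612154]
[262.36372246 115.70596494]
```

carry_out(increments=[0.2,-0.4,0,0,0,0,1,0.2,-0.4,0,0,0,0,1,0.2,-0.4,0,0,0,0,1,0.2,-0.4,0,0,0,0,1,0.2,-0.4,0,0,0,0,1,0.2,-0.4,0,0,0,0,1,0.2,-0.4,0,0,0,0,1,0.2,-0.4,0,0,0,0,1,0.2,-0.4,0,0,0,0,1,0.2,-0.4,0,0,0,0,1])

```text
time: 2.65
tool_pos: [546.1, 24.6, 231.3]
tcp_rot: [-180.0, -0.0, 1.4]
ft_force: [0.4, 0.7, 0.5]
finger_gap: 85.3
grip_force: 0.0
```

```bash
python3 - <<'E'
from h import *
import pickle
c=viewer.get_calibration('wrist');im=viewer.snapshot('wrist');pickle.dump((c,im),open('w2.pkl','wb'));cv2.imwrite('pics/w2.png',im[:,:,::-1])
for X in((524.3,33.5,48),(528.4,-125.9,51)):print(proj(c,np.array(X)))
E
```

```text
[265.55460083 207.14970455]
[442.27892139 208.0441873 ]
```

View pics/w2.png

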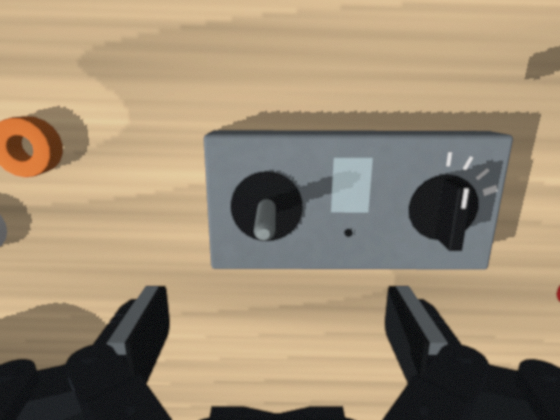

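View pics/w1.png

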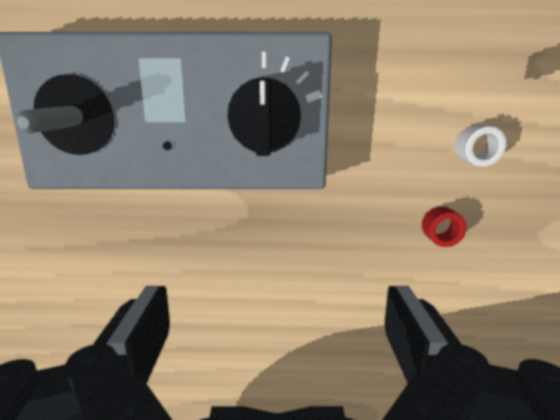

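w2 shows the seat disc at (266,206) with the post tip at (263,232), and the dial disc at (443,209) with its pointer at far end. w1 shows the seat at (74,114), the post tip at (24,122), the dial at (264,115), the narrow white collar at (481,147) and the red one at (444,227).

```bash
cat >> h.py <<'E'
import pickle
def darkdisc(im,p,w,thr=38):
    x,y=p;x0=max(x-w,0);y0=max(y-w,0);g=im[y0:y+w,x0:x+w].max(2);m=(g<thr).astype(np.uint8)
    n,l,s,c=cv2.connectedComponentsWithStats(m);k=1+np.argmax(s[1:,4]);P=np.argwhere(l==k)[:,::-1]+[x0,y0]
    return cv2.fitEllipse(cv2.convexHull(P.astype(np.float32)))
def ring(im,p,w):
    """outer-contour bbox centre and bore centre of a white ring"""
    x,y=p;h=cv2.cvtColor(im[y-w:y+w,x-w:x+w],cv2.COLOR_RGB2HSV);m=((h[...,1]<60)&(h[...,2]>110)).astype(np.uint8)
    cs,hi=cv2.findContours(m,cv2.RETR_CCOMP,cv2.CHAIN_APPROX_NONE);o=max(range(len(cs)),key=lambda i:cv2.contourArea(cs[i]))
    kids=[i for i in range(len(cs)) if hi[0][i][3]==o];out=[cv2.fitEllipse(cs[o])]
    if kids:out.append(cv2.fitEllipse(cs[max(kids,key=lambda i:cv2.contourArea(cs[i]))]))
    return [(np.array(e[0])+[x-w,y-w],e[1]) for e in out]
E
python3 - <<'E'
from h import *
(c1,i1),(c2,i2)=[pickle.load(open(f'w{k}.pkl','rb')) for k in(1,2)]
D={}
for k,a,b,z in(('seat',(74,114),(266,206),48),('dial',(264,115),(443,209),51)):
    e1=darkdisc(i1,a,48);e2=darkdisc(i2,b,48);print(k,e1,e2);print(tri((c1,e1[0]),(c2,e2[0])),plane(c1,e1[0],z),plane(c2,e2[0],z));D[k]=plane(c2,e2[0],z)
print('tip',tri((c1,(24,122)),(c2,(263,232))),plane(c2,(263,232),114))
d=D['seat']-D['dial'];print(np.linalg.norm(d[:2]),'yaw',np.degrees(np.arctan2(-d[0],d[1])))
# front upper deck edge line w2
for y in(262,264,266,268,270):pass
g=cv2.cvtColor(i2,cv2.COLOR_RGB2HSV)[...,1].astype(int)
pts=[]
for x in range(225,480,5):
    col=i2[240:290,x].astype(int);dd=col[:,0]-col[:,2];pts.append((x,240+np.argmax(dd>10)))
pts=np.array(pts,np.float32);vx,vy,x0,y0=cv2.fitLine(pts,cv2.DIST_HUBER,0,.01,.01).ravel();A=plane(c2,(x0-100*vx,y0-100*vy),45);B=plane(c2,(x0+100*vx,y0+100*vy),45);e=A-B
if e[1]<0:e=-e
print('edge',A,B,'yaw',np.degrees(np.arctan2(-e[0],e[1])))
rn=ring(i1,(481,147),40);print('narrow',rn,[plane(c1,q[0],24) for q in rn])
E
```

```text
seat ((74.09487915039062, 113.74677276611328), (70.63709259033203, 83.44538879394531), 133.96551513671875) ((266.56829833984375, 205.66165161132812), (66.3894271850586, 69.4286117553711), 90.9723892211914)
(array([525.87129545,  32.53579478,  47.92908164]), [0.16274897593208, 0.1627489759320449]) [526.0211455   32.40917237  48.        ] [525.73769591  32.60184593  48.        ]
dial ((264.19451904296875, 115.51264190673828), (70.305908203125, 75.13143157958984), 0.04916267842054367) ((445.1192932128906, 211.69761657714844), (68.41165161132812, 74.70130157470703), 174.4340362548828)
(array([ 527.79588177, -127.03615436,   56.23548384]), [1.2547347989318882, 1.2547347989319022]) [ 528.59280663 -127.42446382   51.        ] [ 525.01615784 -129.03069721   51.        ]
tip (array([524.54361225,  33.67400321, 112.33863918]), [0.23229420209082108, 0.23229420209083976]) [525.41003168  33.53023396 114.        ]
161.63415362469703 yaw -0.2557703474281176
edge [460.98268804  57.35202732  45.        ] [ 464.69600151 -136.57955756   45.        ] yaw 1.0969393899033364
narrow [(array([480.6404953 , 144.74869537]), (42.71096420288086, 52.28926467895508)), (array([480.39625549, 146.30388641]), (13.874887466430664, 21.768798828125))] [array([ 505.43031903, -327.16047545,   24.        ]), array([ 504.00060395, -327.21102895,   24.        ])]
```

Seat is at (525.8, 32.5, 47.9), with its height agreeing with the text. The tester yaw is about 1.1°, which puts the dial at about (528.8,-127.4), matching w1. Now to the wide collar at about (480,337).

carry_out(increments=[-0.12,-0.78,0,0,0,0,1,-0.12,-0.78,0,0,0,0,1,-0.12,-0.78,0,0,0,0,1,-0.12,-0.78,0.1,0,0,0,1,-0.12,-0.78,0.2,0,0,0,1,-0.12,-0.78,0.2,0,0,0,1,-0.12,-0.78,0.2,0,0,0,1,-0.12,-0.78,0.2,0,0,0,1,-0.12,-0.78,0.2,0,0,0,1,-0.12,-0.78,0.2,0,0,0,1])

```text
time: 3.95
tool_pos: [491.3, 334.8, 152.5]
tcp_rot: [-180.0, -0.1, 1.3]
ft_force: [-0.3, 0.2, 0.2]
finger_gap: 85.4
grip_force: 0.0
```

```bash
python3 - <<'E'
from h import *
s=sense();c=viewer.get_calibration('wrist');im=viewer.snapshot('wrist');pickle.dump((c,im),open('w3.pkl','wb'));cv2.imwrite('pics/w3.png',im[:,:,::-1])
p=proj(c,np.array([480,337,24.]));print(s['tool_pos'],s['tcp_rot'],p)
rn=ring(im,tuple(int(v) for v in p),60);print(rn,[plane(c,q[0],24) for q in rn])
tc=viewer.get_calibration('top');print('tri with top',tri((c,rn[0][0]),(tc,(164.3,237))))
E
```

```text
[491.33815987 334.83231844 152.47005675] [-1.79955699e+02 -9.42773901e-02  1.34386444e+00] [272.74046951 215.76888311]
[(array([274.33595657, 212.15032196]), (70.6691665649414, 74.60214233398438)), (array([273.87052155, 214.09204865]), (28.468555450439453, 30.011438369750977))] [array([482.9285909 , 335.84686651,  24.        ]), array([481.36661583, 336.16723674,  24.        ])]
tri with top (array([480.55570598, 336.55979388,  18.22618159]), [0.8631841305023676, 0.8631841305025019])
```

carry_out(increments=[-0.025,-0.0025,0.1,0,0,0,1,-0.025,-0.0025,0.25,0,0,0,1,-0.025,-0.0025,0.33,0,0,0,1,-0.025,-0.0025,0.368,0,0,0,1,-0.025,-0.0025,0.368,0,0,0,1,-0.025,-0.0025,0.368,0,0,0,-1,-0.025,-0.0025,0.368,0,0,0,-1,-0.025,-0.0025,0.368,0,0,0,-1,-0.025,-0.0025,0.368,0,0,0,-1,-0.025,-0.0025,0.368,0,0,0,-1], force=40)

```text
time: 5.25
tool_pos: [482.1, 337.1, 6.7]
tcp_rot: [-179.9, -0.2, 1.4]
ft_force: [-0.8, -0.4, 6.2]
finger_gap: 54.1
grip_force: 42.0
```

carry_out(increments=[0,0,-0.15,0,0,0,-1,0,0,-0.3,0,0,0,-1,0.02,0.1,-0.365,0,0,0,-1,0.095,0.25,-0.365,0,0,0,-1,0.095,0.4,-0.365,0,0,0,-1,0.095,0.55,-0.365,0,0,0,-1,0.095,0.7,-0.365,0,0,0,-1,0.095,0.761,-0.365,0,0,0,-1,0.095,0.761,-0.365,0,0,0,-1,0.095,0.761,-0.365,0,0,0,-1])

```text
time: 6.5
tool_pos: [526.2, 33.4, 150.8]
tcp_rot: [-180.0, -0.1, 1.4]
ft_force: [0.4, -0.4, -0.6]
finger_gap: 54.1
grip_force: 42.8
```

```bash
python3 - <<'E'
from h import *
s=sense();c=viewer.get_calibration('wrist');im=viewer.snapshot('wrist');pickle.dump((c,im),open('w4.pkl','wb'));cv2.imwrite('pics/w4.png',im[:,:,::-1])
print(s['tool_pos'],s['tcp_rot'],s['finger_gap'],s['grip_force'])
print('seat at',proj(c,np.array([525.8,32.5,48.])),'tip',proj(c,np.array([525.8,32.5,114.])),'collar top exp',proj(c,np.array([525.8,32.5,170.])))
E
```

```text
[526.24366537  33.35659884 150.84817565] [-1.79978405e+02 -7.21251011e-02  1.41952042e+00] 54.05895708587772 42.77419455349445
seat at [276.92226783 212.56863627] tip [276.8900452  251.47468575] collar top exp [276.84063537 311.1327938 ]
```

View pics/w4.png

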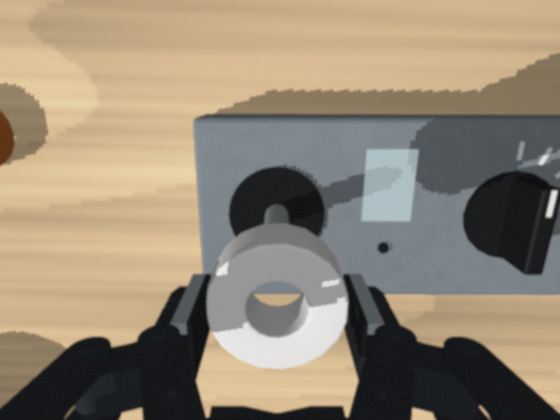

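The ring's top face spans u 207–348, centre (277.5,311), against a predicted (276.8,311). The seat disc sits at about (278,214) against a predicted (277,212.6). The collar is over the post, so I'm lowering it.

carry_out(increments=[0,0,0.04,0,0,0,-1,0,0,0.07,0,0,0,-1,0,0,0.1,0,0,0,-1,0,0,0.13,0,0,0,-1,0,0,0.16,0,0,0,-1,0,0,0.19,0,0,0,-1,0,0,0.22,0,0,0,-1,0,0,0.244,0,0,0,-1,0,0,0.244,0,0,0,-1,0,0,0.244,0,0,0,-1])

```text
time: 7.8
tool_pos: [526.6, 32.8, 52.9]
tcp_rot: [-180.0, -0.1, 1.4]
ft_force: [0.8, 0.5, 2.7]
finger_gap: 54.0
grip_force: 42.8
```

carry_out(increments=[0,0,0,0,0,0,1,0,0,0,0,0,0,1,0,0,0,0,0,0,1,0,0,0,0,0,0,1,0,0,0,0,0,0,1,0,0,-0.1,0,0,0,1,0,0,-0.25,0,0,0,1,0,0,-0.35,0,0,0,1,0,0,-0.35,0,0,0,1,0,0,-0.35,0,0,0,1])

```text
time: 9.05
tool_pos: [525.6, 32.8, 191.8]
tcp_rot: [-180.0, 0.0, 1.4]
ft_force: [0.3, -0.3, -0.1]
finger_gap: 85.3
grip_force: 0.0
```

```bash
python3 - <<'E'
from h import *
s=sense();c=viewer.get_calibration('wrist');im=viewer.snapshot('wrist');cv2.imwrite('pics/w5.png',im[:,:,::-1])
print(s['tool_pos'],s['finger_gap'])
p=proj(c,np.array([525.8,32.5,72.]));print(p)
rn=ring(im,tuple(int(v) for v in p),80);print(rn,[plane(c,q[0],72) for q in rn])
E
```

```text
[525.57716633  32.76170382 191.82266191] 85.31650482061895
[276.08436822 204.2370946 ]
[(array([281.38843536, 194.82691956]), (168.60025024414062, 175.9840545654297)), (array([292.6112442 , 186.20553589]), (71.04021453857422, 122.10783386230469))] [array([533.02097303,  28.82967071,  72.        ]), array([539.65016652,  20.9394185 ,  72.        ])]
```

View pics/w5.png

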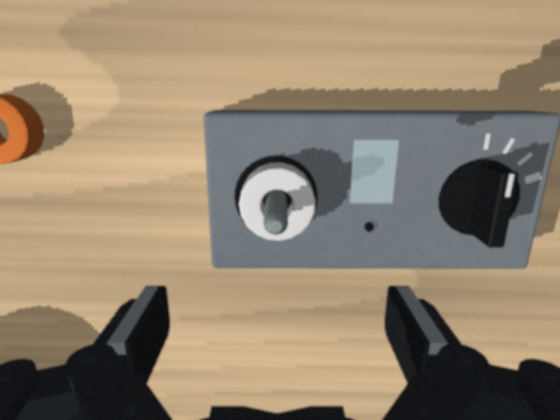

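The wide collar sits concentric on the seat disc at (277,202), about 80 px across, as expected for 56 mm at the home height. The post shows through the bore. Now to the narrow collar.

carry_out(increments=[-0.05,0.9,0,0,0,0,1,-0.05,0.9,0,0,0,0,1,-0.05,0.9,0,0,0,0,1,-0.05,0.9,0,0,0,0,1,-0.05,0.9,0,0,0,0,1,-0.05,0.9,0.1,0,0,0,1,-0.05,0.9,0.1,0,0,0,1,-0.05,0.9,0.1,0,0,0,1,-0.05,0.9,0.1,0,0,0,1,-0.05,0.9,0.1,0,0,0,1])

```text
time: 10.35
tool_pos: [515.7, -326.9, 153.7]
tcp_rot: [179.9, -0.1, 1.5]
ft_force: [-0.2, 0.1, 0.7]
finger_gap: 85.2
grip_force: 0.0
```

```bash
python3 - <<'E'
from h import *
s=sense();c=viewer.get_calibration('wrist');im=viewer.snapshot('wrist');cv2.imwrite('pics/w6.png',im[:,:,::-1])
p=proj(c,np.array([504.5,-328,24.]));print(s['tool_pos'],s['tcp_rot'],p)
rn=ring(im,tuple(int(v) for v in p),45);print(rn,[plane(c,q[0],24) for q in rn])
c1,i1=pickle.load(open('w1.pkl','rb'));print('tri',tri((c,rn[0][0]),(c1,(480.64,144.75))))
E
```

```text
[ 515.70403641 -326.87331632  153.70825246] [ 1.79938013e+02 -8.73074285e-02  1.51049295e+00] [276.6514972  215.16623253]
[(array([280.89808655, 214.36019516]), (47.62876510620117, 51.81976318359375)), (array([280.53255844, 215.90378952]), (27.312711715698242, 29.774330139160156))] [array([ 505.23559804, -331.23128634,   24.        ]), array([ 503.98361631, -330.98884814,   24.        ])]
tri (array([ 503.87942452, -331.08810634,   17.48309594]), [0.7938933716505341, 0.7938933716503208])
```

carry_out(increments=[-0.0275,0.006,0.1,0,0,0,1,-0.0275,0.006,0.25,0,0,0,1,-0.0275,0.006,0.33,0,0,0,1,-0.0275,0.006,0.37,0,0,0,1,-0.0275,0.006,0.37,0,0,0,-1,-0.0275,0.006,0.37,0,0,0,-1,-0.0275,0.006,0.37,0,0,0,-1,-0.0275,0.006,0.37,0,0,0,-1,-0.0275,0.006,0.37,0,0,0,-1,-0.0275,0.006,0.37,0,0,0,-1], force=30)

```text
time: 11.65
tool_pos: [505.4, -331.5, 6.9]
tcp_rot: [179.9, -0.2, 1.4]
ft_force: [-0.0, 0.7, 7.0]
finger_gap: 36.2
grip_force: 30.9
```

carry_out(increments=[0,0,-0.15,0,0,0,-1,0,0,-0.3,0,0,0,-1,0.02,-0.15,-0.4,0,0,0,-1,0.04,-0.3,-0.4,0,0,0,-1,0.06,-0.45,-0.4,0,0,0,-1,0.0775,-0.6,-0.4,0,0,0,-1,0.0775,-0.75,-0.4,0,0,0,-1,0.0775,-0.85,-0.4,0,0,0,-1,0.0775,-0.906,-0.4,0,0,0,-1,0.0775,-0.906,-0.4,0,0,0,-1])

```text
time: 12.9
tool_pos: [526.0, 34.2, 165.2]
tcp_rot: [-180.0, -0.1, 1.6]
ft_force: [-0.5, -0.9, -0.4]
finger_gap: 35.2
grip_force: 30.3
```

```bash
python3 - <<'E'
from h import *
s=sense();c=viewer.get_calibration('wrist');im=viewer.snapshot('wrist');cv2.imwrite('pics/w7.png',im[:,:,::-1])
print(s['tool_pos'],s['tcp_rot'],s['finger_gap'],s['grip_force'])
for z in(48,72,114,s['tool_pos'][2]+19.5):print(z,proj(c,np.array([525.8,32.5,z])))
E
```

```text
[526.02220503  34.21469229 165.21258027] [-1.79992388e+02 -6.53496918e-02  1.57226085e+00] 35.1860353206897 30.305741031188518
48 [278.08478682 206.19615173]
72 [278.19177846 216.74178201]
114 [278.43481537 240.69671233]
184.71258026659086 [279.1499543 311.1843765]
```

View pics/w7.png

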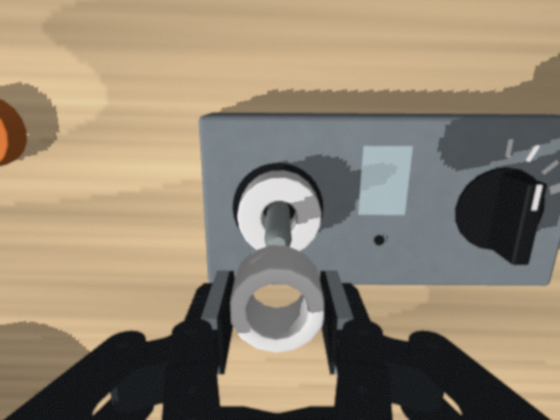

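The narrow ring's top face is centred near (277.5,310) against a predicted (279,311), so it is aligned. Lowering and releasing.

carry_out(increments=[0,0,0.04,0,0,0,-1,0,0,0.07,0,0,0,-1,0,0,0.1,0,0,0,-1,0,0,0.13,0,0,0,-1,0,0,0.16,0,0,0,-1,0,0,0.18,0,0,0,-1,0,0,0.2,0,0,0,-1,0,0,0.219,0,0,0,-1,0,0,0.219,0,0,0,-1,0,0,0.219,0,0,0,-1])

```text
time: 14.2
tool_pos: [526.7, 32.8, 77.7]
tcp_rot: [-180.0, -0.1, 1.4]
ft_force: [0.5, 1.3, 4.3]
finger_gap: 35.9
grip_force: 32.2
```

carry_out(increments=[0,0,0,0,0,0,1,0,0,0,0,0,0,1,0,0,0,0,0,0,1,0,0,0,0,0,0,1,0,0,0,0,0,0,1,0,0,0,0,0,0,1,0,0,-0.1,0,0,0,1,0,0,-0.25,0,0,0,1,0,0,-0.25,0,0,0,1,0,0,-0.25,0,0,0,1])

```text
time: 15.45
tool_pos: [526.1, 32.7, 177.0]
tcp_rot: [180.0, -0.0, 1.4]
ft_force: [0.1, -0.1, 0.7]
finger_gap: 85.2
grip_force: 0.0
```

```bash
python3 - <<'E'
from h import *
s=sense();c=viewer.get_calibration('wrist');im=viewer.snapshot('wrist');cv2.imwrite('pics/w8.png',im[:,:,::-1])
print(s['tool_pos'],s['tcp_rot'],s['finger_gap'],s['joint_pos'])
for z in(48,72,96,114):print(z,proj(c,np.array([525.8,32.5,z])))
a=cv2.resize(im[130:290,180:380],(500,400),interpolation=cv2.INTER_CUBIC);cv2.imwrite('pics/w8c.png',a[:,:,::-1])
E
```

```text
[526.05155728  32.73321601 177.02489718] [ 1.79996899e+02 -4.40144191e-02  1.41829087e+00] 85.16480843896957 [-2.01363741e+00 -2.06104177e+00  1.00818319e+02 -4.65616457e-04
  8.11986014e+01  8.65681440e+01]
48 [276.06319372 201.5582074 ]
72 [275.9944031  211.26102986]
96 [275.91247158 222.8173579 ]
114 [275.83995932 233.04511326]
```

View pics/w8.png

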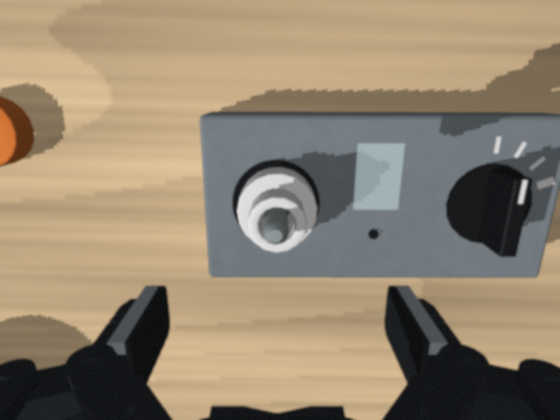

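The narrow ring is centred at (276,221), on top of the wide one, against a predicted (276,223) at z=96, so both collars are home. Now onto the dial grip bar.

carry_out(increments=[-0.0025,0.15,0,0,0,0,1,-0.0025,0.3,0,0,0,0,1,-0.0025,0.4,0,0,0,0,1,-0.0025,0.4,0.05,0,0,0,1,-0.0025,0.4,0.15,0,0,0,1,-0.0025,0.4,0.25,0,0,0,1,-0.0025,0.4,0.297,0,0,0,1,-0.0025,0.4,0.297,0,0,0,1,-0.0025,0.4,0.297,0,0,0,0.2,-0.0025,0.4,0.297,0,0,0,-0.3], force=60)

```text
time: 16.75
tool_pos: [530.3, -127.6, 60.0]
tcp_rot: [179.9, -0.2, 1.4]
ft_force: [0.6, 1.3, 0.1]
finger_gap: 51.2
grip_force: 0.0
```

carry_out(increments=[0,0,0,0,0,0,-1,0,0,0,0,0,0,-1,0,0,0,0,0,0,-1,0,0,0,0,0,0,-1,0,0,0,0,0,0,-1,0,0,0,0,0,0,-1,0,0,0,0,0,0,-1,0,0,0,0,0,0,-1,0,0,0,0,0,0,-1,0,0,0,0,0,0,-1], force=60)

```text
time: 18.0
tool_pos: [529.3, -126.5, 59.0]
tcp_rot: [-179.9, -0.0, 1.4]
ft_force: [-1.7, 5.3, 5.6]
finger_gap: 10.4
grip_force: 59.7
```

carry_out(increments=[0,0,0,0,0,0.02,-1,0,0,0,0,0,0.04,-1,0,0,0,0,0,0.06,-1,0,0,0,0,0,0.08,-1,0,0,0,0,0,0.1,-1,0,0,0,0,0,0.12,-1,0,0,0,0,0,0.14,-1,0,0,0,0,0,0.16,-1,0,0,0,0,0,0.18,-1,0,0,0,0,0,0.193,-1])

```text
time: 19.25
tool_pos: [529.0, -126.8, 59.0]
tcp_rot: [-180.0, 0.0, -68.2]
ft_force: [-3.6, 3.8, 7.2]
finger_gap: 10.6
grip_force: 59.9
```

carry_out(increments=[0,0,0,0,0,0,-1,0,0,0,0,0,0,-1,0,0,0,0,0,0,-1,0,0,0,0,0,0,-1,0,0,0,0,0,0,-1,0,0,0,0,0,0,-1,0,0,0,0,0,0,-1,0,0,0,0,0,0,-1,0,0,0,0,0,0,-1,0,0,0,0,0,0,-1])

```text
time: 20.5
tool_pos: [529.0, -126.8, 59.0]
tcp_rot: [-180.0, 0.0, -68.0]
ft_force: [-3.0, 3.9, 7.8]
finger_gap: 11.0
grip_force: 59.9
```

```bash
python3 - <<'E'
from h import *
s=sense();print(s['tool_pos'],s['tcp_rot'],s['finger_gap'],s['grip_force'],s['ft_force'],s['wrist_torque'],s['joint_pos'])
a=[]
for n in('top','scene'):
    im=viewer.snapshot(n);c=viewer.get_calibration(n)
    p=proj(c,np.array([527,-60.,60])).astype(int);x0,y0=p-[75,65];a.append(cv2.resize(im[max(y0,0):y0+130,x0:x0+150],(400,346),interpolation=cv2.INTER_CUBIC))
cv2.imwrite('pics/fin.png',np.hstack(a)[:,:,::-1])
E
```

```text
[ 528.95407551 -126.75201684   58.96340202] [-1.79984696e+02  3.33234153e-02 -6.80395167e+01] 10.952522793073578 59.89767909049988 [-2.9833549   3.87627912  7.7594937 ] [0.54066165 0.67676705 0.15755789] [-1.89005292e+01  7.66672034e+00  1.03833481e+02  3.78459921e-02
  6.85100288e+01  1.39125124e+02]
```

View pics/fin.png

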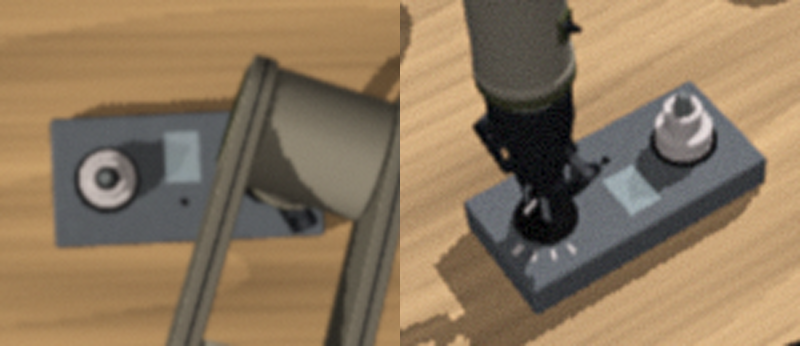

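The collars are stacked concentric on the post. The gripper holds the bar turned 69° (1.21 rad), and the wrist feels +0.16 N m of spring return, close to the 0.18 N m expected at the third click. Handing in.

```bash
python3 -c "
from bench import order
print(order.hand_in())"
```

```text
the job is handed in; nothing more can be done
None
```

I handed the job in at about 20.6 s: both collars looked home on the post in the last pictures, and the gripper is still holding the dial at about 1.21 rad (third click); the judge returned no verdict.

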